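# Draw the purple-capped tube out of the roofed holder

## Task

Two capped sample tubes lie on their sides in the blue roofed holder, with only their caps sticking out of its front. Draw the purple-capped tube straight out through the front opening (the roof keeps it from being lifted) and lay it down flat on its side inside the yellow tray, lowering it in rather than dropping it. Leave the orange-capped tube in its place in the holder, and let go at the end.

Things in the scene. Friction and masses are not known exactly. Their poses are not given: they have to be found in the camera images.
- purple_tube: Clear sample tube, purple cap, 35 g, 104 mm long; to be taken. Origin: centre of its closed end; z along its axis to the cap. Barrel 27 mm in diameter from z = 0 to 90 mm, cap 35 mm in diameter from z = 90 to 104 mm. At the start it lies loose and level in one of the holder's bays, cap to the open front, about 66 mm inside and 38 mm outside; any turn about its own axis.
- orange_tube: The same kind of tube with an orange cap, lying in the other bay in the same way; it must stay there. Origin and axes as for the purple tube.
- holder: Blue two-bay tube holder, fixed, 80 (x) by 126 (y) by 57 mm high. Origin: centre of its underside; -x is the open front (face at x = -40 mm), roughly towards the robot. Bays along x at y = +40 and -40 mm, either tube in either; each 36 mm wide, floor at z = 20 mm, roof from z = 52 mm, end stop at x = +36 mm. The axis of a tube lying in a bay is at z = 34 mm.
- tray: Yellow shallow open tray, fixed to the bench, 160 mm (x) by 110 mm (y), 22 mm high, walls and floor 4 mm thick, inside 152 by 102 mm. Origin at the centre of its underside, x along its length, z up.

How it is judged:
By the outcome, as a careful person would: the job done as asked, in the order asked, and still so for the second after the job is handed in, with the robot touching nothing.
It also fails if it takes over 45 s, if anything falls off the work surface, if the arm or the gripper's body presses on something with over 40 N, if the wrist force passes 120 N, or if a joint passes its speed limit or range.

## Robot

A 6-joint arm with a two-finger parallel gripper is mounted at the origin on a cart in front of the work surface, level with it; the furniture and walls round the work are solid. World frame = base frame: x ahead of the robot, y to its left, z up, the work surface at z = 0. Lengths are in mm, angles in rad, forces in N, time in s.
With the tool pointing down it reaches from about 400 to 925 mm from the base axis. Payload 12.5 kg.
Tool frame: the origin (TCP) lies midway between the tips of the shut fingers; the grasp point (between the pads) lies 19 mm behind it; z points along the fingers, y is the direction in which the jaws open and shut (so a half turn about z gives the same grasp; the last joint's range is limited). The gripper opens to 95 mm and grips with 3 to 60 N. Pads are 20 mm wide; open, the fingers measure 119 mm over their backs; the gripper's body (75 mm by 180 mm) begins 59 mm behind the grasp point.
Start: joints at [1.155, 0.491, 1.559, -0, 1.092, -0.106], TCP at [190.526, 595.27, 214.661] pointing down, gripper open.
Joint ranges: [-3.1, 3.1], [-0.84, 2.19], [0.05, 2.79], [-1.13, 4.28], [0.06, 2.93], [-2.69, 2.69]. Speed limits (rad/s): [2.22, 2.22, 2.79, 3.14, 3.14, 3.14].

## Interface

Orientations are given as [roll, pitch, yaw] about the fixed x, y, z axes, in that order (R = Rz(yaw) Ry(pitch) Rx(roll)).
In Python, from cell import env, eyes, job_done, boxes_of, regions_of gives the robot as it stands.
- The arm moves only by the tool send_rows, never from a script. Its argument "plan" is text: rows parted by semicolons, each of 5 numbers parted by spaces: the shift along the tool's x, y, z in mm, then the turn about the tool's z in rad, then the finger opening in mm, from 0 to 95.1. In form: x y z roll gripper; .... A call has 1 to 8 rows; each row shifts and turns the pose as measured when the row begins, along the tool's axes as they then stand; what a row does not reach is not made up. A row lasts 1/10 s, in which the tool goes at most 50 mm and 8.59 degrees, less where a joint would pass 70% of its speed; a pose out of reach is approached as far as the arm can. A call with a gripper value outside its range is refused whole. The fingers move at their own pace and stop on an object; the grip force is fixed at half the most. Time passes only in rows, so rows that do not move let the fingers close. It gives the time, the measured TCP pose, the force and the opening at its end, in the units of the state.
- env.state(): the state, without advancing time (a new reading comes with each control period).
- eyes.read_camera(name): name is "scene" or "top" or "wrist"; returns a dict with "image" (480x640x3 uint8, red, green, blue), "vertical_fov" (degrees; the focal length in pixels is half the picture's height over the tangent of half this angle, whatever the lens; pixels are square), "cx", "cy" (the principal point, pixels), "extrinsics" (4x4, takes a point from camera to world coordinates). Camera axes: x right, y up, looking along -z (the intrinsics and any distortion apply to the point x, -y, -z); pixel columns grow to the right and rows downward; lengths in mm; the calibration is good to about 2 mm. A picture is of the moment at which its call begins. There is no depth.
- job_done(): hands the job in, once; it reports no verdict.
Trained networks look in a picture, given as the dict that the camera call returned (one of the last four; its "shot" number tells which), for a name from the list of things; names that differ only in an ending like _2 or _b are one class to them, and where a whole thing is asked for, a point or a joint stands for the part that bears it (a point fixed in the world has none). Each returns a list of dicts, best first, with "confidence" (0 to 1); they miss things now and then, are a little off and sometimes report something else, mostly with a low value. They report only what shows in the picture. A call takes as long as a camera call.
- boxes_of(target, picture): "bbox" ([left, top, width, height] in pixels, round what is visible of it).
- regions_of(target, picture): "pixels" (480x640 bool, what is visible of it) and "bbox" ([left, top, width, height] in pixels, round what is visible of it).
The state is a dict: "t": time; "joints": joint angles; "qvel": joint speeds; "tau": joint torques, N m; "eef_pos": TCP position; "tcp_rot": TCP orientation; "ft_force": force on the tool from outside, world axes, zero at the start; "moment": the same for the moment, N m; "opening": opening from 0.0 (shut) to 1.0 (fully open).
Only numpy, scipy, OpenCV 4.12 (cv2) and the standard library are available. Lean on these libraries where they do the work, as an engineer would, in place of code of your own. Each camera call takes 0.05 s, during which the arm holds its last target.

## Working session

There is one attempt and no reset: what is moved stays moved. The work goes in short steps, Python scripts to look and compute and a tool call to move; the robot and the scene stay as the last step left them, time stands still between calls to the robot, and variables do not carry over. Pictures are saved under pics/ and viewed, and the job is handed in when it is done.

Besides the shell and the picture viewer there is one more tool, called after "Request:" as name(argument=value, ...) on one line, values as JSON. send_rows: Moves the arm, as the interface text tells. Its arguments: {"type":"object","properties":{"plan":{"type":"string"}},"required":["plan"]}

```bash
mkdir -p pics; ls
python3 - <<'E'
from cell import env, eyes, boxes_of, regions_of
import cv2, numpy as np
print(env.state())
for n in ["scene","top","wrist"]:
    p=eyes.read_camera(n)
    cv2.imwrite(f"pics/{n}0.png",p["image"][:,:,::-1])
    print(n,{k:v for k,v in p.items() if k!="image"})
    for t in ["purple_tube","orange_tube","holder","tray"]:
        print(t,[(b["bbox"],round(b["confidence"],2)) for b in boxes_of(t,p)[:3]])
E
```

```text
pics
{'t': 0.0, 'joints': array([ 1.15540162e+00,  4.91560061e-01,  1.55946879e+00, -9.68114546e-07,
        1.09169569e+00, -1.05556435e-01]), 'qvel': array([ 1.55621299e-03, -6.81615106e-04,  3.12228478e-04, -1.40503744e-05,
       -1.23809911e-04,  1.22830466e-03]), 'tau': array([-3.83459803e-03, -6.12634349e+01, -2.58176923e+01,  6.91279862e-02,
        4.82607284e-02, -1.10038154e-04]), 'eef_pos': array([190.41556238, 595.02213374, 214.05477835]), 'tcp_rot': array([-3.14046697e+00, -1.18402634e-04,  2.83175476e+00]), 'ft_force': array([-0.01857015, -0.68364653,  0.4257678 ]), 'moment': array([-0.05078622,  0.00408815, -0.02287944]), 'opening': 1.0032361407755708}
scene {'vertical_fov': 51.94609279874539, 'cx': 320.00165027836636, 'cy': 244.93603037096744, 'extrinsics': array([[ 8.93781252e-01,  3.33768432e-01, -2.99589231e-01,
         2.09469681e+02],
       [-4.48299867e-01,  6.44726305e-01, -6.19156862e-01,
        -7.02572703e+02],
       [-1.35019571e-02,  6.87696608e-01,  7.25872628e-01,
         8.59490478e+02],
       [ 0.00000000e+00,  0.00000000e+00,  0.00000000e+00,
 
[... 635 characters left out ...]
'shot': 2}
purple_tube [([465.9, 241.7, 21.4, 19.7], 0.79)]
orange_tube [([438.0, 246.6, 13.1, 11.6], 0.59)]
holder [([430.6, 212.2, 58.5, 33.8], 0.72)]
tray [([133.8, 203.9, 49.4, 68.7], 0.7)]
wrist {'vertical_fov': 58.86396461691722, 'cx': 321.5689769533981, 'cy': 242.5040497846925, 'extrinsics': array([[ 3.04805838e-01, -9.26302743e-01, -2.21487311e-01,
         1.27289514e+02],
       [ 9.52412687e-01,  2.95993452e-01,  7.27870167e-02,
         6.15523691e+02],
       [-1.86401936e-03, -2.33133233e-01,  9.72443017e-01,
         3.83823756e+02],
       [ 0.00000000e+00,  0.00000000e+00,  0.00000000e+00,
         1.00000000e+00]]), 'shot': 3}
purple_tube []
orange_tube []
holder []
tray []
```

View pics/scene0.png

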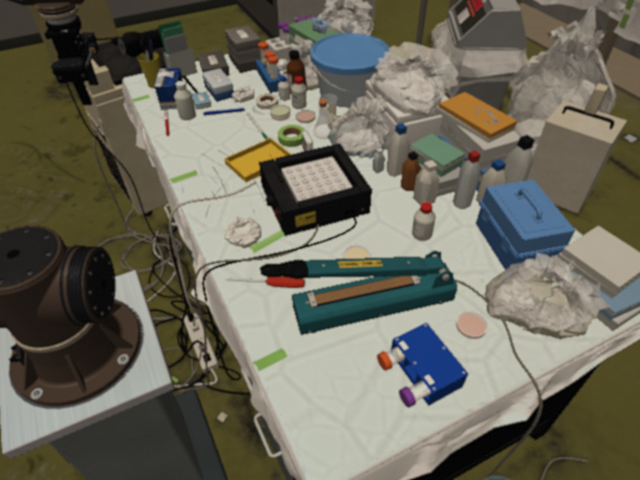

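View pics/top0.png

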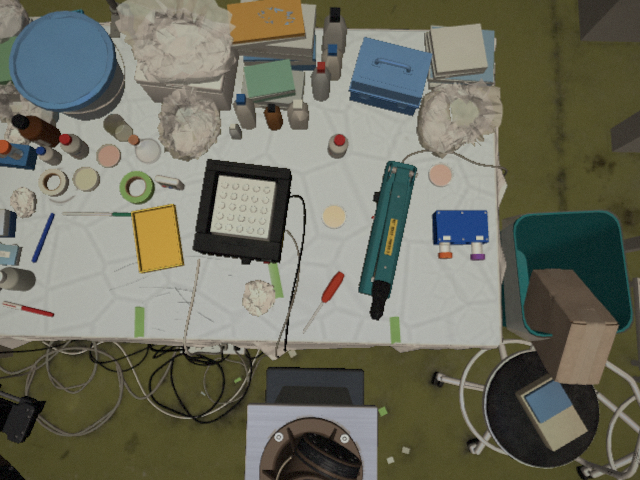

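Run:
```python
import cv2
a=cv2.imread("pics/top0.png"); b=cv2.imread("pics/scene0.png")
c=cv2.resize(a[190:290,400:520],None,fx=4,fy=4,interpolation=cv2.INTER_CUBIC)
d=cv2.resize(b[310:420,370:490],None,fx=3,fy=3,interpolation=cv2.INTER_CUBIC)
import numpy as np
d=cv2.copyMakeBorder(d,0,400-d.shape[0],0,0,cv2.BORDER_CONSTANT) if d.shape[0]<400 else d[:400]
cv2.imwrite("pics/crop0.png",np.hstack([c[:, :440],d]))
```

```text
(no output)
```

View pics/crop0.png

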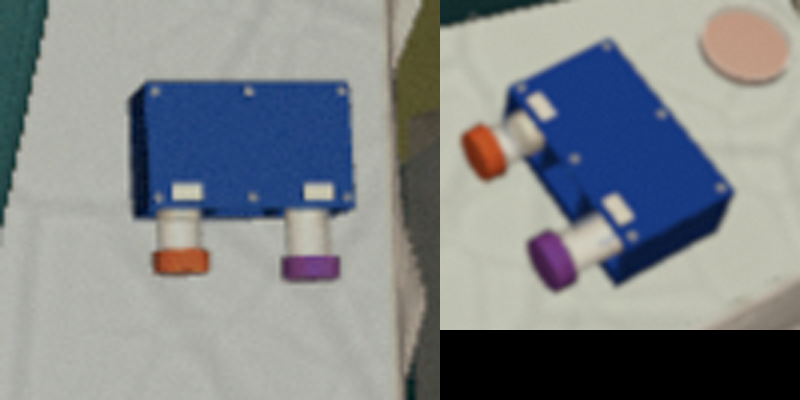

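The scene and top pictures show the blue holder at bottom right, with the purple cap (about 478,257 in top; 408,395 in scene) on its −y side and the orange cap on its +y side. The tray is at top (158,238), to the robot's left. I'll fit poses from both cameras.

```bash
cat > h.py <<'E'
import numpy as np, cv2
from scipy.optimize import minimize
from scipy.spatial.transform import Rotation as R
def proj(p,P):
    E=p["extrinsics"]; c=(np.asarray(P,float)-E[:3,3])@E[:3,:3]
    f=240/np.tan(np.radians(p["vertical_fov"]/2))
    return np.stack([p["cx"]+f*c[:,0]/-c[:,2],p["cy"]-f*c[:,1]/-c[:,2]],1)
def ray(p,u,v,z):
    E=p["extrinsics"]; f=240/np.tan(np.radians(p["vertical_fov"]/2))
    d=E[:3,:3]@np.array([(u-p["cx"])/f,-(v-p["cy"])/f,-1]); o=E[:3,3]
    return o+d*(z-o[2])/d[2]
def pose(q,L):
    c,s=np.cos(q[2]),np.sin(q[2]); L=np.asarray(L,float)
    return np.stack([q[0]+c*L[:,0]-s*L[:,1],q[1]+s*L[:,0]+c*L[:,1],L[:,2]],1)
def box(x0,x1,y0,y1,z0,z1): return [[x,y,z] for x in(x0,x1) for y in(y0,y1) for z in(z0,z1)]
HOLD=box(-40,40,-63,63,0,57); TRAY=box(-80,80,-55,55,0,22)
a=np.linspace(0,2*np.pi,40,endpoint=False)
def cyl(z0,z1,r,zc): # axis along local +x' -> cap toward -x
    return [[-z,r*np.cos(t),zc+r*np.sin(t)] for z in(z0,z1) for t in a]
S=4
def mask(pts):
    h=cv2.convexHull(((pts+.5)*S-.5).astype(np.float32)).astype(np.int32)
    m=np.zeros((480*S,640*S),np.uint8); cv2.fillConvexPoly(m,h,1)
    return cv2.resize(m.astype(np.float32),(640,480),interpolation=cv2.INTER_AREA)
def fit(model,obs,q0,step=(15,15,.1)):
    # obs: list of (picture, mask)
    def cost(q):
        t=0
        for p,m in obs:
            r=mask(proj(p,pose(q,model))); t+=1-np.minimum(r,m).sum()/np.maximum(r,m).sum()
        return t/len(obs)
    best=None
    for k in range(2):
        sx=np.array([q0]+[np.add(q0,np.eye(3)[i]*step[i]*(.3 if k else 1)) for i in range(3)])
        r=minimize(cost,q0,method="Nelder-Mead",options=dict(initial_simplex=sx,xatol=.02,fatol=1e-4,maxiter=150)); q0=r.x
    return r.x,r.fun
E
cat > s1.py <<'E'
from cell import env,eyes,regions_of
from h import *
ps=[eyes.read_camera("top"),eyes.read_camera("scene")]
for t,M,z in [("holder",HOLD,57),("tray",TRAY,22),("purple_tube",None,34)]:
    obs=[]
    for p in ps:
        r=regions_of(t,p)
        if r: obs.append((p,r[0]["pixels"].astype(np.float32))); print(t,r[0]["confidence"],r[0]["pixels"].sum())
    if M is None:
        for p,m in obs:
            v,u=np.nonzero(m); print("tube centroid",ray(p,u.mean(),v.mean(),40))
        continue
    p,m=obs[0]; v,u=np.nonzero(m); q0=[*ray(p,u.mean(),v.mean(),z)[:2],0.]
    for o in [obs]+[[x] for x in obs]:
        print(t,*fit(M,o,q0))
E
python3 s1.py
```

```text
holder 0.83 1932
holder 0.85 3339
holder [ 5.94556043e+02 -3.59491977e+02  3.02966382e-02] 0.09898069500923157
holder [ 5.92993600e+02 -3.59789539e+02  4.64448217e-02] 0.05156278610229492
holder [ 5.96947568e+02 -3.59111612e+02  1.60994429e-02] 0.13069385290145874
tray 0.6 2784
tray 0.78 1334
tray [5.54200949e+02 4.05828441e+02 2.13403193e-01] 0.1550675928592682
tray [5.52772841e+02 4.05391053e+02 2.09424314e-01] 0.04865533113479614
tray [5.57417135e+02 4.06411379e+02 2.07576012e-01] 0.23888176679611206
purple_tube 0.62 222
purple_tube 0.59 516
tube centroid [ 530.38446355 -398.76583121   40.        ]
tube centroid [ 534.32929658 -404.2106877    40.        ]
```

Request:
send_rows(plan="-46 -9 -5 0 95; -46 -9 -5 0 95; -46 -9 -5 0 95; -46 -9 -5 0 95; -46 -9 -5 0 95; -46 -9 -5 0 95; -46 -9 0 0 95; -46 -9 0 0 95")

```text
t: 1.95
eef_pos: [526.4, 411.7, 246.2]
tcp_rot: [3.14, 0.0, 2.841]
ft_force: [-0.5, 1.6, 0.1]
opening: 1.002
```

Request:
send_rows(plan="0 0 0 -0.13 95; 0 0 0 -0.13 95; 0 0 0 -0.13 95; 0 0 0 -0.13 95; 0 0 0 0 95; 0 0 0 0 95")

```text
t: 2.55
eef_pos: [533.1, 406.3, 244.8]
tcp_rot: [3.141, 0.001, -2.915]
ft_force: [0.6, -0.3, -0.2]
opening: 1.002
```

```bash
cat > s2.py <<'E'
import sys,pickle
from cell import env,eyes,regions_of
from h import *
t,tag=sys.argv[1],sys.argv[2]; q0=[float(v) for v in sys.argv[3:6]]
p=eyes.read_camera("wrist"); img=p["image"][:,:,::-1].copy()
pickle.dump(p,open(f"{tag}.pkl","wb"))
r=regions_of(t,p); M=dict(tray=TRAY,holder=HOLD)[t]
s=env.state(); print(s["t"],s["eef_pos"],s["tcp_rot"])
cv2.imwrite(f"pics/{tag}raw.png",img)
if r:
    print(r[0]["confidence"],r[0]["bbox"])
    q,c=fit(M,[(p,r[0]["pixels"].astype(np.float32))],q0); print(q,c)
    cs,_=cv2.findContours(r[0]["pixels"].astype(np.uint8),0,2); cv2.drawContours(img,cs,-1,(0,0,255),1)
    h=cv2.convexHull(proj(p,pose(q,M)).astype(np.float32)).astype(int); cv2.polylines(img,[h],True,(255,0,255),1)
cv2.imwrite(f"pics/{tag}.png",img)
E
python3 s2.py tray wt 554 406 0.2
```

```text
2.65 [533.06839657 406.36581964 244.8646946 ] [ 3.14140734e+00  7.17263267e-04 -2.91442676e+00]
0.88 [252.9, 144.2, 122.0, 164.8]
[5.51625591e+02 4.03505431e+02 2.10024527e-01] 0.025509774684906006
```

View pics/wt.png

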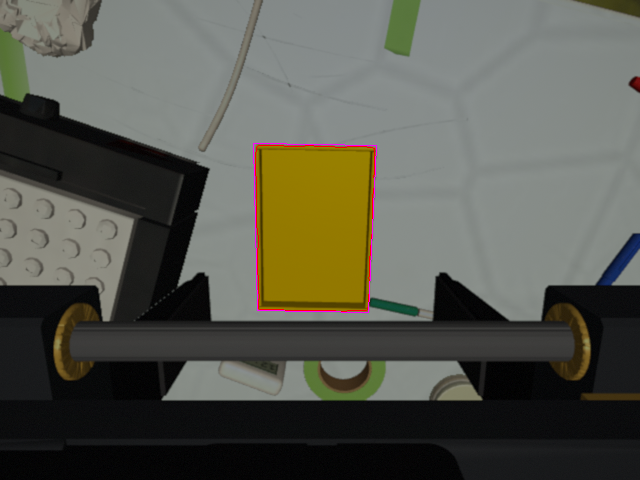

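The wrist fit outlines the tray tightly (255–375, 145–310): centre (551.6, 403.5), yaw 0.21. The black box's corner at (208,168) is close to the tray, so I'll check its height.

Run:
```python
import cv2,pickle
from cell import eyes
from h import *
T=eyes.read_camera("top");S_=eyes.read_camera("scene");W=pickle.load(open("wt.pkl","rb"))
for z in range(0,140,20):
    print(z,ray(T,194,252,z)[:2].round(),ray(S_,262,181,z)[:2].round(),ray(W,208,168,z)[:2].round())
b=S_["image"][130:250,240:390,::-1]; cv2.imwrite("pics/bx.png",cv2.resize(b,None,fx=4,fy=4,interpolation=2))
```

```text
0 [520. 311.] [531. 320.] [518. 291.]
20 [518. 306.] [524. 296.] [515. 296.]
40 [516. 301.] [516. 273.] [513. 301.]
60 [513. 296.] [509. 249.] [511. 306.]
80 [511. 291.] [501. 225.] [508. 311.]
100 [509. 286.] [494. 201.] [506. 315.]
120 [507. 281.] [486. 177.] [504. 320.]
```

View pics/bx.png

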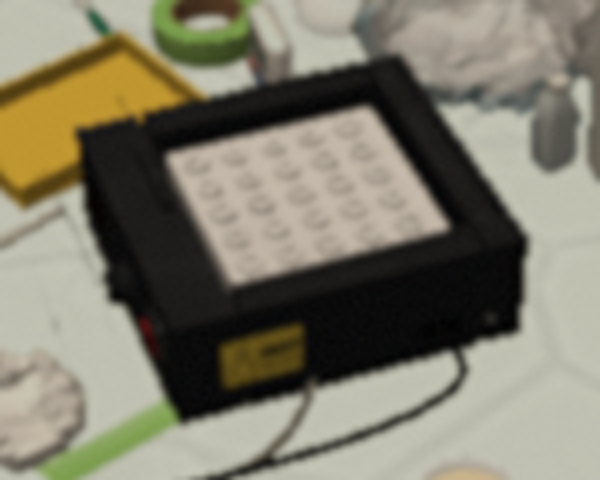

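Run:
```python
from cell import eyes
from h import *
S_=eyes.read_camera("scene");
for z in range(40,140,20): print(z,ray(S_,260,162,z)[:2].round())
T=eyes.read_camera("top"); import cv2
cv2.imwrite("pics/tx.png",cv2.resize(T["image"][150:280,120:310,::-1],None,fx=4,fy=4,interpolation=2))
```

```text
40 [542. 351.]
60 [534. 325.]
80 [526. 300.]
100 [518. 274.]
120 [510. 248.]
```

View pics/tx.png

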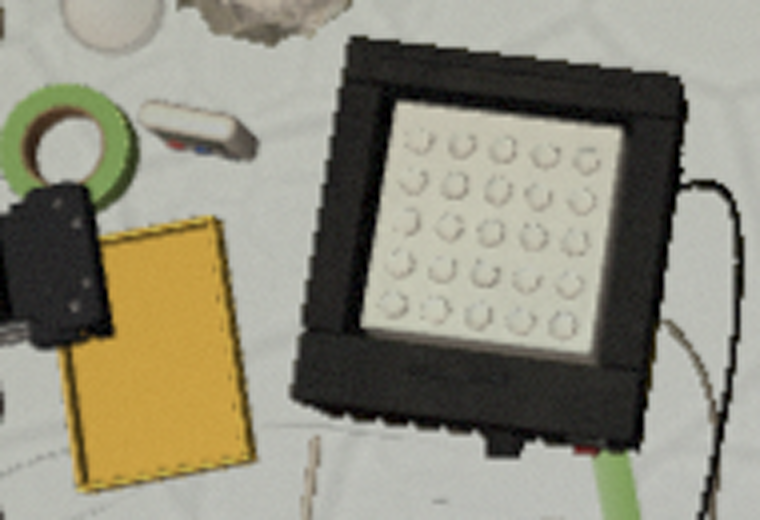

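Request:
send_rows(plan="0 0 0 0.1 55; 0 -30 0 0.1 55; 0 -49 0 0 55; 2 -49 0 0 55; 2 -49 0 0 55; 2 -49 0 0 55; 2 -49 0 0 55; 2 -49 0 0 55")

```text
t: 3.65
eef_pos: [531.6, 79.5, 244.0]
tcp_rot: [3.14, 0.003, -3.118]
ft_force: [0.8, -0.2, -0.1]
opening: 0.578
```

Request:
send_rows(plan="2 -49 0 0 55; 2 -49 0 0 55; 2 -49 0 0 55; 2 -49 0 0 55; 2 -49 0 0 55; 2 -49 0 0 55; 2 -49 0 0 55; 0 -40 0 0 55")

```text
t: 4.45
eef_pos: [522.9, -313.3, 245.8]
tcp_rot: [-3.141, 0.007, -3.125]
ft_force: [0.5, -0.3, 0.4]
opening: 0.575
```

Request:
send_rows(plan="0 0 0 0 55")

```text
t: 4.55
eef_pos: [522.3, -317.7, 245.3]
tcp_rot: [-3.14, 0.007, -3.13]
ft_force: [-0.3, 0.5, -0.7]
opening: 0.581
```

Request:
send_rows(plan="5 -43 20 0 55; 5 -43 20 0 55; 0 0 20 0 55; 0 0 0 0 55; 0 0 0 0 55")

```text
t: 5.05
eef_pos: [514.0, -404.8, 185.5]
tcp_rot: [-3.14, 0.009, -3.133]
ft_force: [0.3, -0.3, -0.3]
opening: 0.579
```

```bash
python3 s2.py holder wh 594 -360 0.03
```

```text
5.15 [ 514.25550975 -404.41828389  185.9465606 ] [-3.13932363  0.00955858 -3.13235126]
0.64 [298.7, 264.2, 168.0, 117.4]
[ 5.90999558e+02 -3.60524263e+02  1.74669702e-02] 0.615619421005249
```

View pics/wh.png

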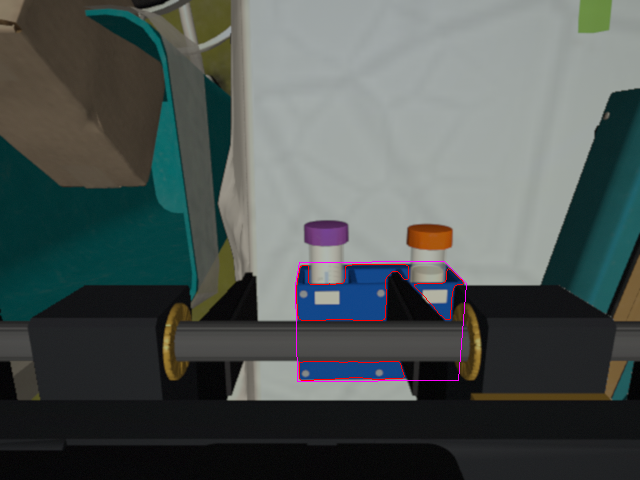

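The wrist view shows purple cap at (327,232), orange at (430,236), and the holder outline agrees. Fitting the tube axis directly.

```bash
cat > s3.py <<'E'
import pickle,sys
from h import *
p=pickle.load(open(sys.argv[1],"rb")); h=cv2.cvtColor(p["image"],cv2.COLOR_RGB2HSV)
m=((h[...,0]>130)&(h[...,0]<165)&(h[...,1]>70)).astype(np.uint8)
n,l,s,c=cv2.connectedComponentsWithStats(m); i=1+s[1:,4].argmax(); m=(l==i).astype(np.float32); print(s[i],c[i])
# cap: q=(x,y of closed end, yaw of holder); tube goes to -x
cap=cyl(90,104,17.5,34)
for yw in(0.0,.02,.04):
    f=lambda q:(lambda r:1-np.minimum(r,m).sum()/np.maximum(r,m).sum())(mask(proj(p,pose([q[0],q[1],yw],cap))))
    r=minimize(f,[618,-400],method="Nelder-Mead",options=dict(initial_simplex=[[618,-400],[625,-400],[618,-394]],xatol=.05)); 
    q=r.x; print(yw,q,r.fun,"cap centre",pose([q[0],q[1],yw],[[-97,0,34]]))
# barrel edges: white-ish between cap and holder
E
python3 s3.py wh.pkl
python3 - <<'E'
import cv2
a=cv2.imread("pics/whraw.png")[205:320,280:480]; cv2.imwrite("pics/whc.png",cv2.resize(a,None,fx=4,fy=4,interpolation=2))
E
```

```text
[305 221  43  25 976] [325.97028689 232.85143443]
0.0 [ 614.50720143 -402.42542434] 0.16549992561340332 cap centre [[ 517.50720143 -402.42542434   34.        ]]
0.02 [ 614.4537333  -399.73996815] 0.16674667596817017 cap centre [[ 517.47313265 -401.67983882   34.        ]]
0.04 [ 614.48504639 -398.10028076] 0.16683560609817505 cap centre [[ 517.56263604 -401.97924618   34.        ]]
```

View pics/whc.png

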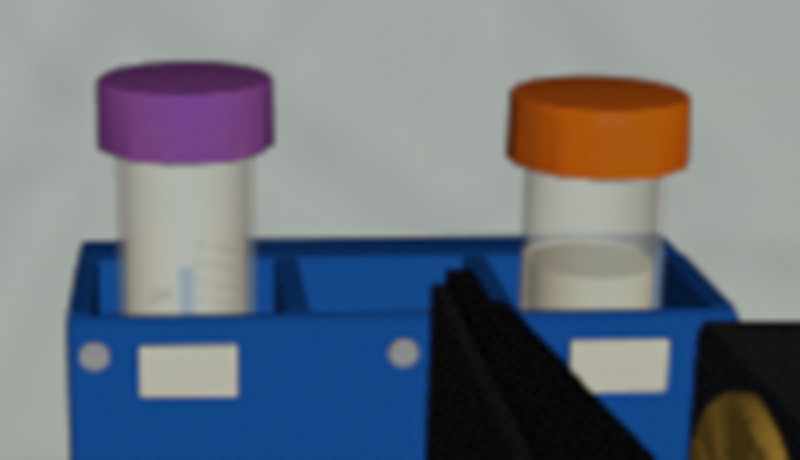

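Request:
send_rows(plan="-4 2 40 0 55; 0 0 40 0 55; 0 0 35 0 55; 0 0 0 0 55; 0 0 0 0 55")

```text
t: 5.65
eef_pos: [524.4, -401.4, 76.8]
tcp_rot: [-3.13, 0.019, -3.128]
ft_force: [0.4, -0.7, 0.5]
opening: 0.581
```

```bash
python3 - <<'E'
from cell import eyes,env
import cv2,pickle
p=eyes.read_camera("wrist"); pickle.dump(p,open("w2.pkl","wb")); cv2.imwrite("pics/w2.png",p["image"][:,:,::-1]); print(env.state()["eef_pos"],env.state()["tcp_rot"])
E
python3 s3.py w2.pkl
```

```text
[ 524.25616211 -401.33556449   76.89813492] [-3.1304831   0.01892878 -3.12766923]
[ 289  239   66   42 2433] [321.70776819 259.44389642]
0.0 [ 614.08641702 -401.86669105] 0.13746345043182373 cap centre [[ 517.08641702 -401.86669105   34.        ]]
0.02 [ 614.05219269 -400.27216339] 0.1370166540145874 cap centre [[ 517.07159204 -402.21203406   34.        ]]
0.04 [ 614.00276431 -397.71158834] 0.13603675365447998 cap centre [[ 517.08035397 -401.59055375   34.        ]]
```

View pics/w2.png

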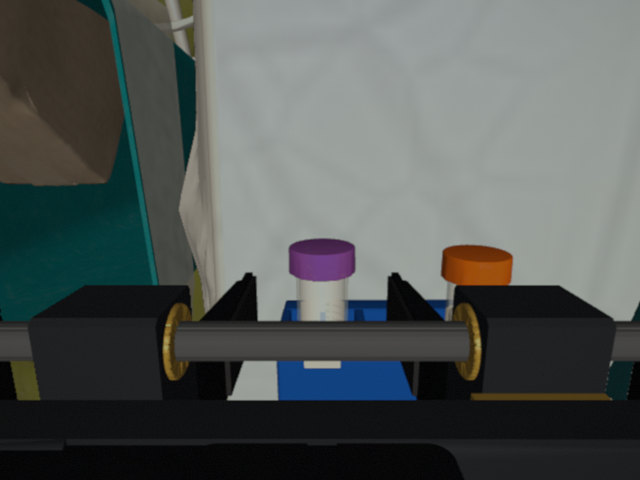

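Request:
send_rows(plan="7 0 20 0 55; 1 0 20 0 55; 0 0 14 0 55; 0 0 0 0 55; 0 0 0 0 55")

```text
t: 6.2
eef_pos: [521.5, -404.8, 32.2]
tcp_rot: [-3.12, 0.03, -3.126]
ft_force: [0.4, 0.3, -0.0]
opening: 0.578
```

Request:
send_rows(plan="4 3 14 0 55; 1 0 4 0 55; 0 0 0 0 20; 0 0 0 0 20")

```text
t: 6.6
eef_pos: [518.9, -403.8, 18.4]
tcp_rot: [-3.116, 0.034, -3.126]
ft_force: [-0.9, -0.8, -1.0]
opening: 0.465
```

Request:
send_rows(plan="0 0 0 0 20; 0 0 0 0 20; 0 0 0 0 20; 0 0 0 0 20")

```text
t: 7.0
eef_pos: [519.6, -404.5, 20.0]
tcp_rot: [-3.114, 0.036, -3.126]
ft_force: [-0.4, 0.5, -0.2]
opening: 0.353
```

```bash
cat > snap.py <<'E'
import sys
from cell import eyes,env
import cv2
n=sys.argv[1]
p=eyes.read_camera(n); cv2.imwrite(f"pics/{sys.argv[2]}.png",p["image"][:,:,::-1]); s=env.state()
print(s["t"],s["eef_pos"],s["tcp_rot"],s["opening"],s["ft_force"],s["joints"])
E
python3 snap.py wrist w3
```

```text
7.05 [ 519.6313342 -404.4007071   19.9993452] [-3.11417557  0.03549861 -3.1256111 ] 0.35024489019252814 [ 0.57748282  0.68331473 -0.70883817] [-0.76384957  0.75019272  1.65883067  0.00858934  0.68806996 -2.35665441]
```

View pics/w3.png

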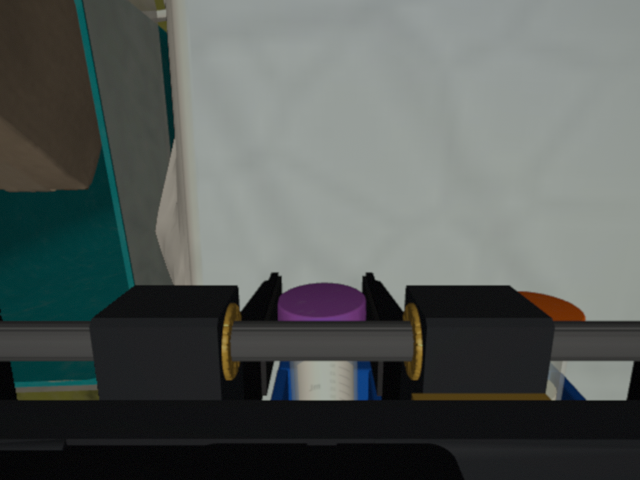

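Request:
send_rows(plan="0 0 0 0 20; 0 0 0 0 20")

```text
t: 7.25
eef_pos: [519.6, -404.4, 19.9]
tcp_rot: [-3.114, 0.035, -3.126]
ft_force: [0.5, 0.8, 0.7]
opening: 0.353
```

Request:
send_rows(plan="10 0 -0.4 0 20; 15 0 -0.5 0 20; 15 0 -0.5 0 20")

```text
t: 7.55
eef_pos: [478.5, -404.6, 19.6]
tcp_rot: [-3.114, 0.036, -3.124]
ft_force: [-0.3, 0.6, -0.3]
opening: 0.351
```

Request:
send_rows(plan="20 0 -0.7 0 20; 20 0 -0.7 0 20; 10 0 -0.4 0 20; 0 0 0 0 20")

```text
t: 7.95
eef_pos: [423.1, -404.9, 19.7]
tcp_rot: [-3.115, 0.035, -3.125]
ft_force: [0.6, 0.3, -0.7]
opening: 0.35
```

```bash
python3 snap.py scene s4; python3 snap.py wrist w4
python3 - <<'E'
import cv2,numpy as np
a=cv2.imread("pics/s4.png")[290:440,330:490]; a=cv2.resize(a,None,fx=2.6,fy=2.6,interpolation=2)
b=cv2.imread("pics/w4.png")[:, :]; b=cv2.resize(b,(380,390*380//520))
b=cv2.copyMakeBorder(b,0,max(0,a.shape[0]-b.shape[0]),0,0,0)[:a.shape[0]]
cv2.imwrite("pics/c4.png",np.hstack([a,b]))
E
```

```text
8.0 [ 423.81713481 -405.05002466   19.7225057 ] [-3.11465915  0.03492452 -3.12497736] 0.35032551119500416 [0.1067423  0.76010243 0.05673163] [-0.88029549  0.68144843  1.84792331  0.01941854  0.56946621 -2.48336709]
8.05 [ 424.50594587 -405.13257796   19.74935333] [-3.11428286  0.03530106 -3.12450194] 0.3564345110288834 [-0.83465509  0.38656221  0.3027412 ] [-0.87949538  0.68178443  1.84686757  0.01949601  0.56965423 -2.48309021]
```

View pics/c4.png

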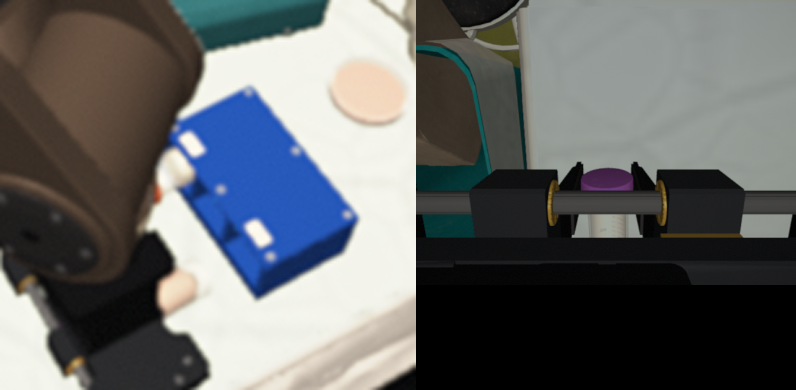

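Request:
send_rows(plan="0 0 -20 0 20; 0 0 -40 0 20; 0 0 -48 0 20; 0 0 -48 0 20; 0 0 -48 0 20; -5 30 -20 0 20; -6 48 -1 0 20; -6 48 -1 0 20")

```text
t: 8.85
eef_pos: [437.0, -273.4, 252.2]
tcp_rot: [-3.111, 0.039, -3.126]
ft_force: [-0.3, -0.1, -0.4]
opening: 0.351
```

Request:
send_rows(plan="-6 48 -1 0 20; -6 48 -1 0 20; -6 48 -1 0 20; -6 48 -1 0 20; -6 48 -1 0 20; -6 48 -1 0 20; -6 48 -1 0 20; -6 48 -1 0 20")

```text
t: 9.65
eef_pos: [481.6, 125.4, 254.0]
tcp_rot: [-3.109, 0.049, -3.122]
ft_force: [1.1, -0.6, -0.1]
opening: 0.35
```

Request:
send_rows(plan="-6 48 -1 0 20; -6 48 -1 0 20; -6 48 -1 0 20; -6 48 -1 0 20; -6 46 -1 -0.1 20; 0 20 0 -0.09 20; 0 0 0 0 20; 0 0 0 0 20")

```text
t: 10.45
eef_pos: [501.7, 402.3, 252.2]
tcp_rot: [-3.102, 0.046, -2.914]
ft_force: [0.1, -1.1, -0.1]
opening: 0.353
```

```bash
python3 snap.py wrist w5;python3 snap.py scene s5
python3 - <<'E'
import cv2,numpy as np
a=cv2.imread("pics/s5.png")[60:230,150:390]; a=cv2.resize(a,(400,283),interpolation=2)
b=cv2.resize(cv2.imread("pics/w5.png"),(400,300))[:283]
cv2.imwrite("pics/c5.png",np.hstack([a,b]))
E
```

```text
10.5 [501.74715046 401.96619147 252.29244377] [-3.10172516  0.04604407 -2.91420835] 0.35272006949564894 [-0.1220069   0.3846627   0.14618915] [ 0.59556777  0.47546247  1.4815913  -0.05873761  1.1565663  -1.17880023]
10.55 [501.96751835 401.32453308 252.45471722] [-3.10166874  0.0461377  -2.91506011] 0.3549261644506553 [-0.8661928  -0.82631777 -0.29849451] [ 0.59458061  0.47496081  1.48202216 -0.05882772  1.15656471 -1.17889919]
```

View pics/c5.png

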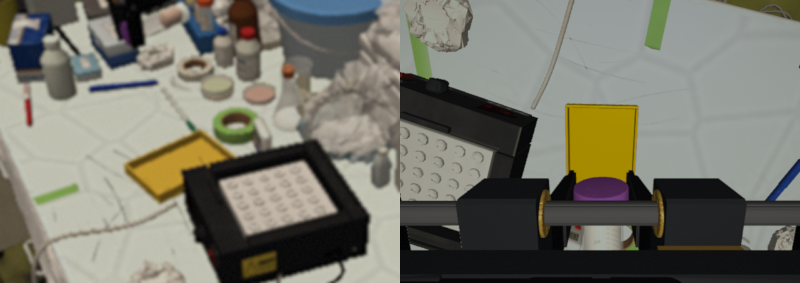

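```bash
cat > go.py <<'E'
import sys,numpy as np
from cell import env
from scipy.spatial.transform import Rotation as R
s=env.state(); M=R.from_euler("xyz",s["tcp_rot"]).as_matrix()
t=np.array([float(v) for v in sys.argv[1:4]])
print("delta world",(t-s["eef_pos"]).round(1),"tool",(M.T@(t-s["eef_pos"])).round(1),"yaw err",round((-np.pi+.21)-s["tcp_rot"][2],3),"xaxis",M[:,0].round(3),"zaxis",M[:,2].round(3))
E
python3 go.py 508.3 402.5 70
```

```text
delta world [   6.3    1.2 -182.5] tool [  2.    7.  182.4] yaw err -0.017 xaxis [-0.973 -0.224 -0.046] zaxis [ 0.054 -0.029 -0.998]
```

Request:
send_rows(plan="0 2 35 0.017 20; 0 2 40 0 20; 1 2 40 0 20; 1 1 35 0 20; 0 0 20 0 20; 0 0 0 0 20")

```text
t: 11.15
eef_pos: [511.9, 397.0, 81.6]
tcp_rot: [-3.105, 0.054, -2.948]
ft_force: [0.1, -1.0, -0.4]
opening: 0.352
```

```bash
python3 go.py 508.3 402.5 30; python3 snap.py wrist w6;python3 snap.py scene s6
python3 - <<'E'
import cv2,numpy as np
a=cv2.imread("pics/s6.png")[100:220,190:330]; a=cv2.resize(a,(400,343),interpolation=2)
b=cv2.resize(cv2.imread("pics/w6.png"),(400,300)); b=cv2.copyMakeBorder(b,0,43,0,0,0)
cv2.imwrite("pics/c6.png",np.hstack([a,b]))
E
```

```text
delta world [ -3.6   5.5 -51.6] tool [ 5.3  7.9 51.1] yaw err 0.017 xaxis [-0.98  -0.192 -0.054] zaxis [ 0.06  -0.025 -0.998]
11.2 [512.40129496 397.38797708  83.0493315 ] [-3.1058981   0.05591165 -2.94814974] 0.3511291032678184 [ 0.33592904  0.37216428 -0.4599223 ] [ 0.58063236  0.65818939  1.64404964 -0.07535176  0.80247032 -1.13123059]
11.25 [512.8634324  398.09586685  84.47909255] [-3.10683317  0.05811312 -2.94754074] 0.3498274481975146 [ 0.22949004  0.79889403 -0.01614532] [ 0.58113863  0.65656189  1.64271872 -0.07525635  0.80302571 -1.13148193]
```

View pics/c6.png

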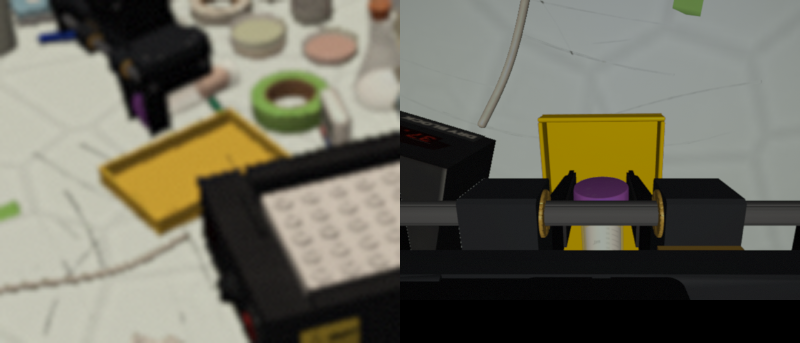

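Request:
send_rows(plan="3 5 25 -0.017 20; 3 4 20 0 20; 0 0 6 0 20; 0 0 0 0 20")

```text
t: 11.65
eef_pos: [512.4, 405.6, 40.1]
tcp_rot: [-3.11, 0.069, -2.933]
ft_force: [0.2, -0.3, 0.4]
opening: 0.353
```

```bash
python3 go.py 508.3 402.5 10
```

```text
delta world [ -4.1  -3.1 -30.1] tool [ 6.7 -1.2 29.7] yaw err 0.002 xaxis [-0.976 -0.206 -0.069] zaxis [ 0.074 -0.016 -0.997]
```

Request:
send_rows(plan="4 -1 12 0 20; 3 0 10 0 20; 0 0 3 0 20; 0 0 0 0 20")

```text
t: 12.05
eef_pos: [508.8, 402.9, 16.4]
tcp_rot: [-3.112, 0.073, -2.934]
ft_force: [-0.2, 0.0, -0.6]
opening: 0.352
```

```bash
python3 go.py 508.3 402.5 9; python3 snap.py wrist w7;python3 snap.py scene s7
python3 - <<'E'
import cv2,numpy as np
a=cv2.imread("pics/s7.png")[100:220,190:330]; a=cv2.resize(a,(400,343),interpolation=2)
b=cv2.resize(cv2.imread("pics/w7.png"),(400,300)); b=cv2.copyMakeBorder(b,0,43,0,0,0)
cv2.imwrite("pics/c7.png",np.hstack([a,b]))
E
```

```text
delta world [-0.5 -0.4 -7.4] tool [ 1.1 -0.   7.3] yaw err 0.003 xaxis [-0.976 -0.205 -0.073] zaxis [ 0.078 -0.014 -0.997]
12.1 [508.85978552 402.9390661   16.5414501 ] [-3.11202009  0.07352891 -2.93428172] 0.3496900153221871 [-0.28295485 -0.1858403  -0.58513466] [ 0.59114079  0.74455788  1.69083041 -0.09073843  0.65105829 -1.115199  ]
12.15 [508.97251878 403.01461518  16.7645286 ] [-3.11214111  0.07383147 -2.93428545] 0.3556087327079421 [ 0.52049388  0.4727039  -0.20285016] [ 0.5911411   0.74429069  1.69061998 -0.09072221  0.65120935 -1.11522517]
```

View pics/c7.png

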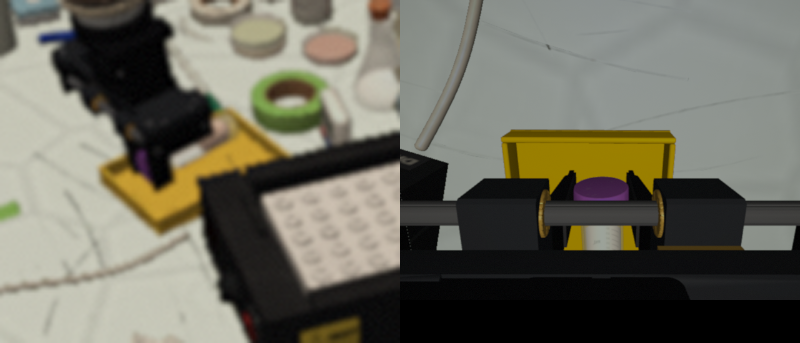

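The tube lies over the tray floor, clear of all the walls in both views. Lowering the last bit slowly.

Request:
send_rows(plan="1 0 4 0 20; 0 0 3 0 20; 0 0 1 0 20")

```text
t: 12.45
eef_pos: [509.0, 403.0, 8.8]
tcp_rot: [-3.113, 0.075, -2.934]
ft_force: [-0.5, -0.6, 0.3]
opening: 0.352
```

Request:
send_rows(plan="0 0 1 0 20")

```text
t: 12.55
eef_pos: [509.1, 403.0, 7.7]
tcp_rot: [-3.113, 0.075, -2.934]
ft_force: [-0.0, -0.5, -0.6]
opening: 0.352
```

Request:
send_rows(plan="0 0 1 0 20")

```text
t: 12.65
eef_pos: [509.1, 403.0, 6.6]
tcp_rot: [-3.113, 0.075, -2.934]
ft_force: [-0.1, -0.0, 1.5]
opening: 0.353
```

Request:
send_rows(plan="0 0 0.7 0 20")

```text
t: 12.75
eef_pos: [509.4, 403.1, 6.3]
tcp_rot: [-3.113, 0.075, -2.934]
ft_force: [-2.1, -1.5, 9.5]
opening: 0.35
```

```bash
python3 snap.py wrist w8;python3 snap.py scene s8
python3 - <<'E'
import cv2,numpy as np
a=cv2.imread("pics/s8.png")[110:180,210:300]; a=cv2.resize(a,(450,350),interpolation=2)
b=cv2.imread("pics/w8.png")[180:440,230:410]; b=cv2.resize(b,(242,350))
cv2.imwrite("pics/c8.png",np.hstack([a,b]))
E
```

```text
12.8 [509.42425177 403.02812036   6.39588713] [-3.11271463  0.07551319 -2.93424982] 0.354018661581324 [-2.2389957  -1.88177332  6.32160909] [ 0.5908009   0.75925496  1.69472348 -0.09341872  0.63043857 -1.11234122]
12.85 [509.34275644 403.02410961   6.40707193] [-3.11268223  0.07538325 -2.93419856] 0.3535788803071954 [-1.02163925 -1.4070789   5.4702858 ] [ 0.59085827  0.7592053   1.69480154 -0.09337471  0.63054146 -1.11237287]
```

View pics/c8.png

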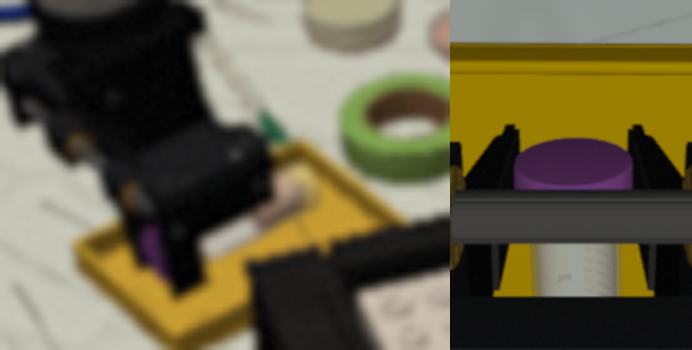

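Request:
send_rows(plan="0 0 0.7 0 20")

```text
t: 12.95
eef_pos: [509.5, 403.1, 6.4]
tcp_rot: [-3.113, 0.076, -2.934]
ft_force: [-3.1, -1.5, 7.3]
opening: 0.351
```

Request:
send_rows(plan="0 0 0.5 0 20")

```text
t: 13.05
eef_pos: [509.5, 403.1, 6.4]
tcp_rot: [-3.113, 0.076, -2.934]
ft_force: [-1.7, -2.7, 5.1]
opening: 0.353
```

Request:
send_rows(plan="0 0 1.5 0 20")

```text
t: 13.15
eef_pos: [509.9, 403.2, 6.1]
tcp_rot: [-3.113, 0.077, -2.934]
ft_force: [-4.1, -2.9, 18.8]
opening: 0.354
```

Request:
send_rows(plan="0 0 1.5 0 20")

```text
t: 13.25
eef_pos: [510.2, 403.2, 6.1]
tcp_rot: [-3.113, 0.078, -2.934]
ft_force: [-4.1, -3.9, 17.2]
opening: 0.351
```

Request:
send_rows(plan="0 0 0 0 33.4; 0 0 0 0 33.8; 0 0 0 0 34.2; 0 0 0 0 34.6")

```text
t: 13.65
eef_pos: [510.4, 403.4, 6.8]
tcp_rot: [-3.114, 0.079, -2.934]
ft_force: [-0.5, 0.4, -0.9]
opening: 0.363
```

```bash
python3 snap.py wrist w9;python3 snap.py scene s9
python3 - <<'E'
import cv2,numpy as np
a=cv2.imread("pics/s9.png")[110:180,210:300]; a=cv2.resize(a,(450,350),interpolation=2)
b=cv2.imread("pics/w9.png")[180:440,230:410]; b=cv2.resize(b,(242,350))
cv2.imwrite("pics/c9.png",np.hstack([a,b]))
E
```

```text
13.7 [510.35222218 403.36717908   6.81551241] [-3.11351644  0.07896138 -2.93415993] 0.36298056483384333 [-0.38406156  0.53848209 -0.42901845] [ 0.59065965  0.75873926  1.69460116 -0.09468727  0.62761461 -1.1114829 ]
13.75 [510.3456937  403.36732854   6.83083507] [-3.11349829  0.078931   -2.93409691] 0.36618543138161996 [ 0.42112811  0.09370283 -1.08945448] [ 0.59066627  0.75871965  1.69458601 -0.09468191  0.62768111 -1.11154624]
```

View pics/c9.png

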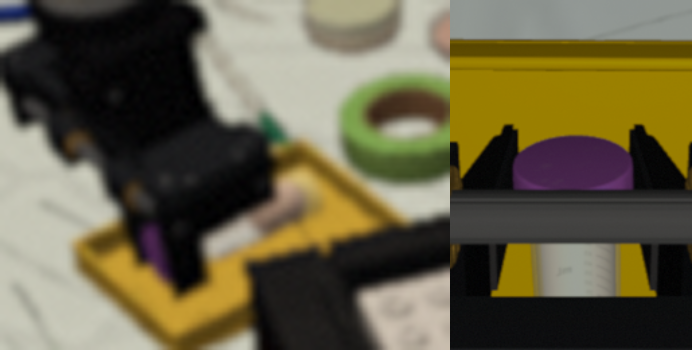

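Request:
send_rows(plan="0 0 0 0 35.5; 0 0 0 0 37; 0 0 0 0 40; 0 0 0 0 48; 0 0 0 0 48; 0 0 0 0 48; 0 0 0 0 48")

```text
t: 14.45
eef_pos: [510.3, 403.4, 6.5]
tcp_rot: [-3.113, 0.079, -2.934]
ft_force: [0.1, 0.8, 0.7]
opening: 0.504
```

```bash
python3 snap.py wrist w10
```

```text
14.5 [510.34182247 403.38224132   6.55466307] [-3.11343464  0.07872645 -2.93407355] 0.5041423820210551 [-0.29845472 -0.81344824  0.20590668] [ 0.59068124  0.7591785   1.69450917 -0.09467368  0.62751179 -1.11154579]
```

View pics/w10.png

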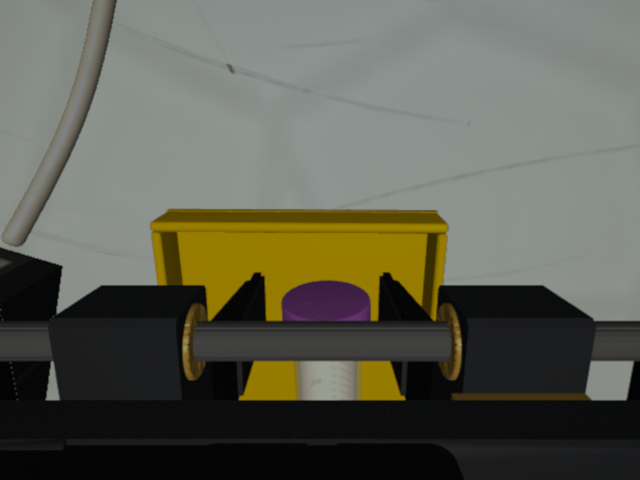

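Both fingers stand clear of the cap (283–370, between fingers at 262 and 382) and of the tray walls. Retreating upward.

Request:
send_rows(plan="0 0 -15 0 48; 0 0 -30 0 48; 0 0 -40 0 48; 0 0 -45 0 48; 0 0 -45 0 48; 0 0 -30 0 48; 0 0 0 0 48; 0 0 0 0 48")

```text
t: 15.3
eef_pos: [491.4, 405.5, 226.0]
tcp_rot: [-3.115, 0.081, -2.934]
ft_force: [-0.1, 0.2, -0.9]
opening: 0.504
```

```bash
python3 snap.py wrist w11;python3 snap.py scene s11; python3 snap.py top t11
python3 - <<'E'
import cv2,numpy as np
a=cv2.imread("pics/s11.png"); b=cv2.imread("pics/w11.png"); t=cv2.imread("pics/t11.png")
f=lambda i,w,h:cv2.resize(i,(w,h),interpolation=2)
cv2.imwrite("pics/c11.png",np.vstack([np.hstack([f(a[110:200,210:330],400,300),f(b,400,300)]),np.hstack([f(a[310:430,350:510],400,300),f(t[190:280,400:520],400,300)])]))
E
```

```text
15.35 [491.53899957 405.57542959 225.91756384] [-3.1153794   0.0811539  -2.93389912] 0.501527024475231 [0.37027707 0.08919037 0.58312456] [ 0.61020283  0.47596688  1.55597265 -0.0645867   1.04612006 -1.13663719]
15.4 [491.46216575 405.40728365 224.83852184] [-3.1147111   0.07966917 -2.93392651] 0.5051994272506262 [-0.28946559 -0.7079702   0.07826172] [ 0.61006707  0.47732774  1.55657655 -0.0646316   1.04578076 -1.13665231]
15.45 [491.36623998 405.30072488 224.03212935] [-3.11418288  0.07844585 -2.93393156] 0.5037406663057102 [-0.02145944  0.46219076 -0.81912621] [ 0.61001835  0.47836512  1.55698647 -0.06464207  1.04566556 -1.13664289]
```

View pics/c11.png

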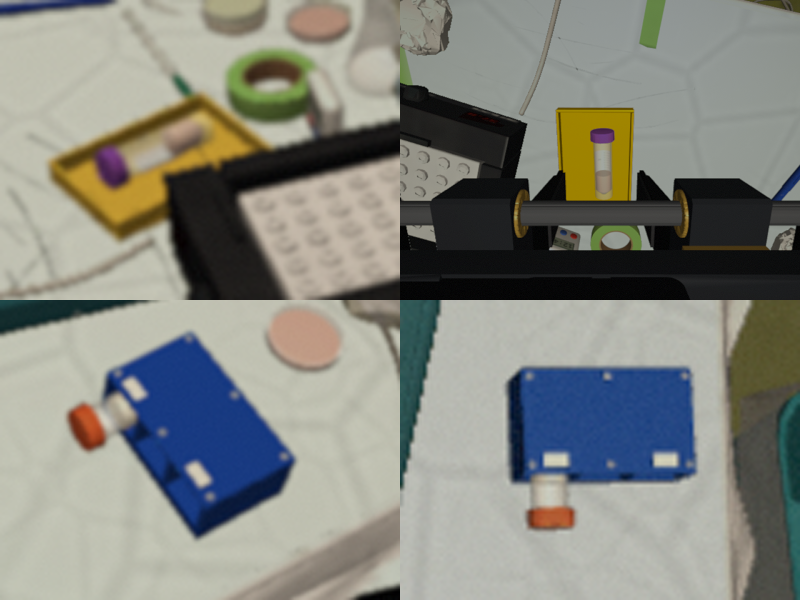

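The tube lies flat inside the tray and the orange one is still in its bay. I'll let the arm settle, confirm the tube isn't rolling, and hand in.

Request:
send_rows(plan="0 0 0 0 48; 0 0 0 0 48; 0 0 0 0 48; 0 0 0 0 48; 0 0 0 0 48")

```text
t: 15.95
eef_pos: [490.8, 404.6, 220.0]
tcp_rot: [-3.112, 0.072, -2.934]
ft_force: [0.6, -0.1, -0.2]
opening: 0.506
```

Run:
```python
from cell import eyes,env,job_done,boxes_of
import cv2
p=eyes.read_camera("scene"); b=boxes_of("purple_tube",p); print(b[:2])
a=cv2.imread("pics/s11.png"); d=cv2.absdiff(a,p["image"][:,:,::-1])[110:200,210:280].max(2); print("changed px in tray",(d>40).sum())
s=env.state(); print(s["t"],s["eef_pos"])
if (d>40).sum()<30: print(job_done())
```

```text
[{'bbox': [240.5, 142.2, 32.5, 23.9], 'confidence': 0.76}]
changed px in tray 0
16.05 [490.81937417 404.59484773 220.15644805]
the job is handed in; nothing more can be done
None
```

I drew the purple-capped tube straight out of the holder by its cap, laid it flat in the yellow tray and let go. I handed the job in at about 16 s, well under the 45 s limit.

**Last checks:**
- **Purple tube:** it lies flat inside the tray and did not move over the last half second.
- **Orange tube:** still in its bay.
- **Gripper:** open and about 220 mm above the bench, touching nothing.
- **Forces:** the highest wrist force I read was about 20 N, when the cap pressed on the tray floor; I only took readings between moves.

**What went less well:** the tool had tilted by about 4–5° by the time I laid the tube down. The cap therefore touched the floor first, with the closed end several millimetres up. I pressed lightly to level it, but that did not clearly help. I then eased the grip open slowly, and the closed end settled the last few millimetres.

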